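Scrap a test panel into the covered bin at the paint counter

TASK

Clear away the used wooden test panel: with the filling knife, lever up the cover of the scrap bin that hangs below the counter's far edge and swing it right up until it stands about upright and stays open. Then push the panel along the counter, without lifting it off, and over the edge so that it drops into the open bin. Finish with the knife lying flat on the counter, and leave everything else where it stands.

Things in the scene. Friction and masses are not known exactly. Their poses are not given: they have to be found in the camera images.
- bin: Grey sheet scrap bin, fixed under the counter's straight far edge, which runs along y at x = 0.65 (counter top z = 0); its place along the edge varies. Outside 190 (x) x 230 (y) x 160 mm high, open top, walls 4 mm. Origin: centre of its underside, 180 mm below the counter top; axes as the world's. Rim 20 mm below the counter top, near wall 3 mm beyond the edge.
- cover_lip (a point): On the bin's hinged aluminium cover (130 g): middle of the underside of its lip, turning with it. z = up when closed and leans away from the robot (to +x) by the opening angle; it may start up to 0.05 rad ajar. Closed: underside 31 mm above the counter; lip 224 mm wide along y, its free edge 15 mm nearer the robot than this point, an upright flange 12 mm beyond it. The blade goes under it.
- bin_mouth (a point): Centre of the bin's mouth, at rim height. The cover's hinge axis runs along y, 95 mm beyond this point in x and 2 mm above it, 200 mm beyond the closed lip's point. The near side swings up and away from the robot, stop at 1.9 rad. The hinge has friction: the cover stays at whatever angle it is left; 1 to 2 N at the lip moves it.
- knife_grip (a point): Filling knife (90 g): wooden handle 110 mm long, 24 x 24 mm in section, and a flat steel blade 2 mm thick, 55 mm wide at its end. It lies on its handle, blade level 12 mm above the counter. This point is where to grip: centre of the handle's section, 35 mm behind the handle's front end. x = along the knife to the blade's end, z = up.
- knife_tip (a point): Middle of the blade's end edge, 130 mm ahead of knife_grip along the knife.
- panel_center (a point): Centre of the test panel: a loose flat plywood board 110 (its x) x 90 (its y) x 18 mm, about 110 g, with two painted patches (white and grey) on top, lying flat on the counter to the left or right of the bin's middle. z = up.
- tin_center (a point): Small closed paint tin, 68 mm diameter, 75 high, centre; stands on the other side of the bin's middle from the panel. To be left alone.
- brush_center (a point): Flat paint brush lying on the counter, 170 x 45 x 16 mm, light wooden handle, steel ferrule, bristles of brown fibre; this point is 90 mm ahead of its handle's end. It and the knife lie one at each side of the work area. To be left alone.
- jar_center (a point): Small glass jar with a white lid, 44 mm diameter, 60 high, near the edge; centre. To be left alone.
- bigtin_center (a point): Large paint tin, 110 mm diameter, 130 high, to the left; centre. To be left alone.
- tape_center (a point): Roll of paper tape lying flat, 100 mm diameter, 30 high, to the right; centre. To be left alone.

How it is judged:
On the way, in this order (a step that is already met when the one before it is completed fails the run):
1. the knife levers the cover: it bears on the cover while that stands more than 0.3 rad open (angle between cover_lip's own z axis and vertical above 0.3 rad and distance between knife_tip and cover_lip below 0.12 m and contact force between knife and bin above 0.1 N), for 0.1 s.
2. the cover is open beyond 1.2 rad while the panel still lies on the counter (angle between cover_lip's own z axis and vertical above 1.2 rad and height (world z) of panel_center above 0 m), for 0.2 s.
At the end, for the whole second after the job is handed in: The cover stands more than 1.2 rad open; the panel's centre is inside the bin (within its inner walls and at most 120 mm above its underside); the knife lies on the counter, its grip point below 25 mm and its blade end below 40 mm above the top (angle between cover_lip's own z axis and vertical above 1.2 rad and x of panel_center in the frame of bin between -0.091 and 0.091 m and y of panel_center in the frame of bin between -0.111 and 0.111 m and z of panel_center in the frame of bin between 0 and 0.12 m and height (world z) of knife_grip between 0 and 0.025 m and height (world z) of knife_tip between 0 and 0.04 m and world x of knife_grip below 0.65 m); the robot touches nothing.
It fails at once if the panel is lifted off the counter (its centre higher than 60 mm) (height (world z) of panel_center above 0.06 m).
It fails at once if the small tin, brush, jar, large tin or tape roll is disturbed (moved more than 30 mm) (distance of any of tin_center, brush_center, jar_center, bigtin_center, tape_center from where it was at the start of the episode above 0.03 m).
It also fails if it takes over 72 s, if anything falls off the work surface, if the arm or the gripper's body presses on something with over 40 N, if the wrist force passes 120 N, or if a joint passes its speed limit or range.

ROBOT

A 6-joint arm with a two-finger parallel gripper is mounted at the origin on the work surface. World frame = base frame: x ahead of the robot, y to its left, z up, the work surface at z = 0. Lengths are in m, angles in rad, forces in N, time in s.
With the tool pointing down it reaches from about 0.35 to 0.975 m from the base axis. Payload 4.9 kg.
Tool frame: the origin (TCP) lies at the very end of the fingers, on their centre line; the grasp point (between the pads) lies 19 mm behind it; y points along the fingers, x is the direction in which the jaws open and shut, and the axes are right-handed (so a half turn about y gives the same grasp; the last joint's range is limited). The gripper opens to 85 mm and grips with 20 to 120 N. Pads are 22 mm wide; open, the fingers measure 114 mm over their backs; the gripper's body (76 mm by 85 mm) begins 54 mm behind the grasp point. The pads swing forward as they close: fully open they stand 13 mm farther back than shut.
Start: joints at [-1.256, 0.053, 1.613, -0, 1.476, -0.119], TCP at [0.263, -0.567, 0.231] pointing down, gripper open.
Joint ranges: [-3.01, 3.01], [-1.01, 2.22], [0.06, 2.58], [-1.02, 4.17], [0.09, 2.62], [-3.14, 3.14]. Speed limits (rad/s): [2.57, 2.57, 3.14, 3.14, 3.14, 3.14].

INTERFACE

Orientations are given as [roll, pitch, yaw] about the fixed x, y, z axes, in that order (R = Rz(yaw) Ry(pitch) Rx(roll)).
In Python, from rig import manip gives the robot as it stands. The module is installed in compiled form; this text tells all that it offers.
- The arm moves only by the shell command python3 -m creep 'ROWS' [FORCE]. ROWS is JSON, a list of rows, each an object of numbers: "tx", "ty", "tz": the shift along the tool's x, y, z as a fraction of full scale; "ax", "ay", "az": the turn, a rotation vector about the tool's x, y, z as a fraction of full scale; "hand": the opening in per cent of the stroke, from 0 (shut) to 100 (fully open). In form: [{"tx": .., "ty": .., "tz": .., "ax": .., "ay": .., "az": .., "hand": ..}, ...]. A call has 1 to 5 rows; each row shifts and turns the commanded pose from where the row before left it, along the tool's axes as they then stand; what a row does not reach is not made up. Full scale, the value 1, is 0.02 m for a shift and 90 degrees for a turn. A row lasts 1/12 s, in which the tool goes at most 41.7 mm and 7.16 degrees, less where a joint would pass 70% of its speed; a pose out of reach is approached as far as the arm can. A call with a number of a shift or a turn outside -1 to 1 is refused whole. A call with a gripper value outside its range is refused whole. The fingers move at their own pace and stop on an object; FORCE is the grip in N (left out, the last holds). Time passes only in rows, so rows that do not move let the fingers close. It gives the time, the measured TCP pose, the force and the opening at its end, in the units of the state.
- manip.state(): the state, without advancing time (a new reading comes with each control period).
- manip.read_camera(name): name is "side" or "top" or "wrist"; returns the picture (400x640x3 uint8, red, green, blue); there is no depth.
- manip.camera_info(name): a dict with "vfov" (degrees; the focal length in pixels is half the picture's height over the tangent of half this angle, whatever the lens; pixels are square), "cx", "cy" (the principal point, pixels), "origin" and "orientation" of the camera in the world. Camera axes: x right, y up, looking along -z (the intrinsics and any distortion apply to the point x, -y, -z); pixel columns grow to the right and rows downward; lengths in m; the calibration is good to about 2 mm. A picture is of the moment at which its call begins: read the wrist's pose just before it. camera_info takes no time and is no camera call; for the wrist camera it gives the pose at the moment of the call.
- manip.hand_in(): hands the job in, once; it reports no verdict.
Trained networks look in the newest picture that a camera, given by its name, has taken for a name from the list of things; names that differ only in an ending like _2 or _b are one class to them, and where a whole thing is asked for, a point or a joint stands for the part that bears it (a point fixed in the world has none). Each returns a list of dicts, best first, with "score" (0 to 1); they miss things now and then, are a little off and sometimes report something else, mostly with a low value. They report only what shows in the picture. A call takes as long as a camera call.
- manip.regions_of(thing, camera): "region" (400x640 bool, what is visible of it) and "box" ([centre column, centre row, width, height] in pixels, round what is visible of it).
The state is a dict: "time_s": time; "joint_pos": joint angles; "joint_velocities": joint speeds; "tau": joint torques, N m; "tool_pos": TCP position; "eef_rot": TCP orientation; "contact_force": force on the tool from outside, world axes, zero at the start; "ft_torque": the same for the moment, N m; "width": finger opening in m.
Only numpy, scipy, OpenCV 4.12 (cv2) and the standard library are available. Lean on these libraries where they do the work, as an engineer would, in place of code of your own. Each camera call takes 0.05 s, during which the arm holds its last target. There are 200 camera calls.

## Working session

There is one attempt and no reset: what is moved stays moved. The work goes in short steps, Python scripts to look and compute and a shell command to move; the robot and the scene stay as the last step left them, time stands still between calls to the robot, and variables do not carry over. Pictures are saved under pics/ and viewed, about 8 in all and at most 12, crops included, and the job is handed in when it is done.

```bash
mkdir -p pics
cat > h.py <<'E'
import numpy as np,cv2
from scipy.spatial.transform import Rotation as R
from rig import manip
def ray(info,u,v,hw=(400,640)):
    f=hw[0]/2/np.tan(np.radians(info['vfov'])/2)
    d=np.array([(u-info['cx'])/f,-(v-info['cy'])/f,-1.])
    o=np.array(info['orientation'],float)
    M=o if o.shape==(3,3) else (R.from_euler('xyz',o) if o.size==3 else R.from_quat(o)).as_matrix()
    return np.array(info['origin']),M@d
def onz(info,u,v,z):
    o,d=ray(info,u,v); return o+d*(z-o[2])/d[2]
def proj(info,p):
    f=200/np.tan(np.radians(info['vfov'])/2)
    M=R.from_euler('xyz',info['orientation']).as_matrix()
    q=M.T@(np.array(p)-np.array(info['origin']))
    return info['cx']+f*q[0]/-q[2], info['cy']-f*q[1]/-q[2]
def save(cam,name):
    im=manip.read_camera(cam); cv2.imwrite('pics/'+name,im[:,:,::-1]); return im
E
python3 - <<'E'
from h import *
np.set_printoptions(precision=3,suppress=True)
print(manip.state())
a=save('top','t0.png');b=save('side','s0.png')
cv2.imwrite('pics/ts0.png',np.vstack([a,b])[:,:,::-1][:, :])
for c in ('top','side','wrist'):print(c,manip.camera_info(c))
I=manip.camera_info('top')
for n,z in [('bin',0),('cover_lip',.03),('knife_grip',.012),('panel_center',.018),('tin_center',.075),('brush_center',.016),('jar_center',.06),('bigtin_center',.13),('tape_center',.03)]:
    for r in manip.regions_of(n,'top')[:2]:
        m=r['region'].astype(np.uint8); ys,xs=np.nonzero(m)
        if len(xs)<5: continue
        rect=cv2.minAreaRect(np.stack([xs,ys],1).astype(np.float32))
        box=cv2.boxPoints(rect)
        print(n,round(r['score'],2),np.round(r['box']),'ctr',onz(I,xs.mean(),ys.mean(),z)[:2],'corners',np.array([onz(I,*p,z)[:2] for p in box]).round(3).tolist())
E
```

```text
{'time_s': 0.0, 'joint_pos': array([-1.256,  0.053,  1.614, -0.   ,  1.476, -0.119]), 'joint_velocities': array([-0.   ,  0.001, -0.   ,  0.001, -0.   ,  0.   ]), 'tau': array([  0.001, -39.369, -37.017,   0.   ,   0.007,  -0.   ]), 'tool_pos': array([ 0.262, -0.567,  0.23 ]), 'eef_rot': array([-1.571,  0.002, -1.137]), 'contact_force': array([-0.387, -0.398,  0.316]), 'ft_torque': array([ 0.034, -0.007, -0.005]), 'width': 0.08578587716849267}
top {'vfov': 53.914095172134985, 'cx': 321.0984985813586, 'cy': 202.0928195099127, 'origin': array([0.325, 0.027, 1.436]), 'orientation': array([ 0.191,  0.008, -1.597])}
side {'vfov': 43.24245272707892, 'cx': 322.0974796941033, 'cy': 200.81397970316394, 'origin': array([ 0.243, -1.481,  1.108]), 'orientation': array([ 0.944, -0.023, -0.22 ])}
wrist {'vfov': 63.3913064884445, 'cx': 319.6431446649595, 'cy': 202.73966434508804, 'origin': array([ 0.334, -0.535,  0.372]), 'orientation': array([-0.313,  0.002, -1.137])}
bin 0.68 [347. 164.  63.  52.] ctr [ 0.738 -0.058] corners [[0.845, 0.057], [0.845, -0.181], [0.638, -0.176], [0.637, 0.056]]
cover
[... 490 characters left out ...]
, [0.632, -0.174], [0.629, 0.052]]
tin_center 0.71 [345. 166.  62.  52.] ctr [ 0.717 -0.054] corners [[0.814, 0.056], [0.816, -0.169], [0.623, -0.166], [0.621, 0.053]]
brush_center 0.73 [258. 242.  13.  46.] ctr [0.465 0.266] corners [[0.528, 0.297], [0.534, 0.253], [0.373, 0.228], [0.368, 0.271]]
jar_center 0.52 [428. 196.  14.  12.] ctr [ 0.606 -0.35 ] corners [[0.602, -0.317], [0.639, -0.358], [0.611, -0.382], [0.574, -0.342]]
bigtin_center 0.59 [166. 220.  46.  34.] ctr [0.537 0.553] corners [[0.522, 0.644], [0.624, 0.599], [0.55, 0.459], [0.451, 0.505]]
tape_center 0.67 [483. 245.  27.  27.] ctr [ 0.422 -0.54 ] corners [[0.474, -0.488], [0.471, -0.595], [0.375, -0.585], [0.378, -0.479]]
```

```bash
ls; python3 -m creep 2>&1 | tail -3
```

```text
h.py
pics
invalid input
```

View pics/t0.png

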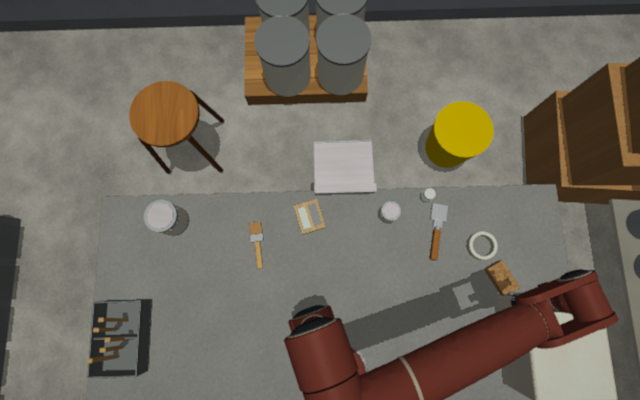

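View pics/s0.png

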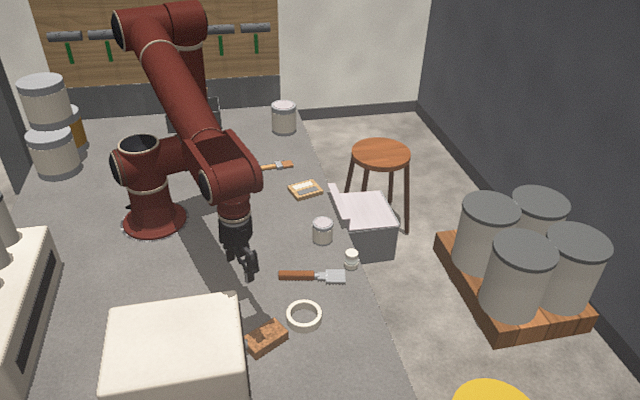

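The top view shows the cover at cols 313–376, rows 140–192, the panel at (310,217), the tin at (390,212), the knife from (435,258) to (440,205), the jar at (429,195) and the brush at (257,245). The side view agrees with this layout.

Run:
```python
from h import *
np.set_printoptions(precision=3,suppress=True)
im=cv2.imread('pics/t0.png');I=manip.camera_info('top')
for u,v in [(105,196),(240,192),(550,186)]: print('edge',onz(I,u,v,0))
for u,v,z in [(391,211,.075),(429,194,.06),(160,215,.13)]: print('tin/jar/bigtin',onz(I,u,v,z))
hsv=cv2.cvtColor(im,cv2.COLOR_BGR2HSV)
m=np.zeros(im.shape[:2],bool);m[195:265,420:455]=1
w=m&(hsv[...,1]>110); ys,xs=np.nonzero(w); P=np.array([onz(I,u,v,.02)[:2] for u,v in zip(xs,ys)])
c=P.mean(0);U,S,V=np.linalg.svd(P-c);t=(P-c)@V[0];print('handle',len(P),c,V[0],t.min(),t.max())
for n in('knife_tip','knife_grip','tin_center'):
  for r in manip.regions_of(n,'top')[:2]:
    print(n,r['score'],r['box'])
cv2.imwrite('pics/z.png',cv2.resize(im[130:280,280:480],None,fx=4,fy=4,interpolation=cv2.INTER_CUBIC))
```

```text
edge [0.649 0.839 0.   ]
edge [0.65  0.333 0.   ]
edge [ 0.64  -0.825  0.   ]
tin/jar/bigtin [ 0.55  -0.214  0.075]
tin/jar/bigtin [ 0.61  -0.355  0.06 ]
tin/jar/bigtin [0.549 0.574 0.13 ]
handle 209 [ 0.433 -0.373] [-0.977  0.213] -0.054174113937666135 0.05342619712067492
knife_tip 0.82 [439.9, 234.9, 17.6, 54.8]
knife_tip 0.43 [345.5, 165.7, 67.3, 57.5]
tin_center 0.71 [345.4, 165.8, 62.0, 52.0]
```

View pics/z.png

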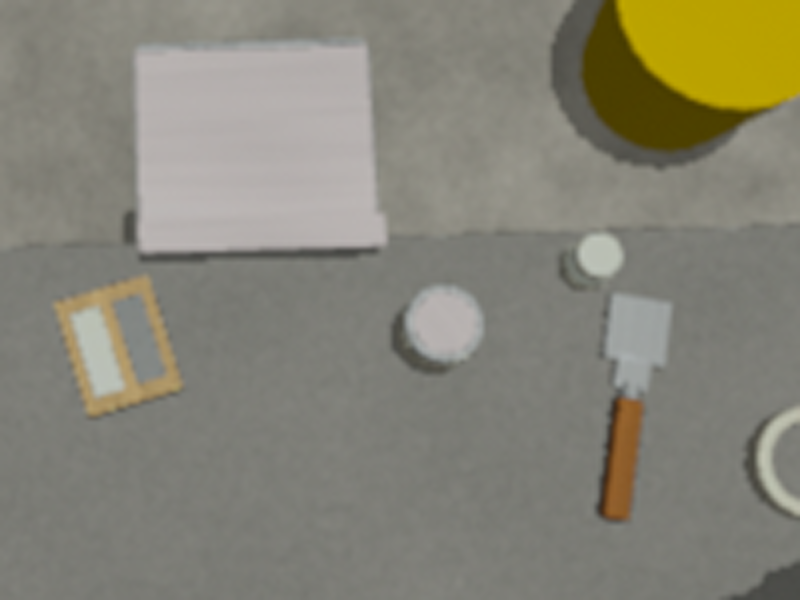

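```bash
python3 -m creep '[{"tx":-0.35,"tz":0.97,"hand":100},{"tx":-0.35,"tz":0.97,"hand":100},{"tx":-0.35,"tz":0.97,"hand":100},{"tx":-0.35,"tz":0.97,"hand":100},{"tx":-0.35,"tz":0.97,"hand":100}]' 100 
python3 -m creep '[{"tx":-0.35,"tz":0.97,"hand":100},{"tx":-0.35,"tz":0.97,"hand":100},{"tx":-0.35,"tz":0.97,"hand":100},{"tx":-0.35,"tz":0.97,"hand":100},{"tx":-0.35,"tz":0.97,"hand":100}]'
python3 -m creep '[{"tx":-0.35,"tz":0.97,"hand":100},{"tx":-0.35,"tz":0.97,"hand":100},{"tx":-0.35,"tz":0.97,"hand":100},{"ay":0.07,"hand":100},{"ay":0.07,"hand":100}]'
python3 -m creep '[{"ay":0.07,"hand":100},{"ay":0.07,"hand":100},{"ay":0.07,"hand":100},{"ay":0.07,"hand":100},{"hand":100}]'
python3 - <<'E'
from h import *
np.set_printoptions(precision=3,suppress=True)
I=manip.camera_info('wrist');save('wrist','w1.png');print(I)
for n in('knife_tip','knife_grip'):
  for r in manip.regions_of(n,'wrist')[:2]: print(n,r['score'],r['box'])
im=cv2.imread('pics/w1.png');hsv=cv2.cvtColor(im,cv2.COLOR_BGR2HSV)
w=((hsv[...,1]>110)&(hsv[...,0]<25)).astype(np.uint8)
n,l,st,ce=cv2.connectedComponentsWithStats(w);k=1+np.argmax(st[1:,4]);ys,xs=np.nonzero(l==k);print(st[k])
P=np.array([onz(I,u,v,.022)[:2] for u,v in zip(xs,ys)])
q=cv2.minAreaRect((P*1000).astype(np.float32));print(q)
T=manip.camera_info('top');print('lip edge',onz(T,315,192.5,.031),onz(T,376.5,192.3,.031), 'knife',onz(T,440.25,203.75,.013),onz(T,434,259.5,.012))
E
```

```text
{'vfov': 63.3913064884445, 'cx': 319.6431446649595, 'cy': 202.73966434508804, 'origin': array([ 0.334, -0.535,  0.373]), 'orientation': array([-0.313,  0.   , -1.137])}
[336 118  46  66 568]
((302.62615966796875, -596.0098876953125), (70.44386291503906, 48.10639190673828), 27.971569061279297)
lip edge [0.633 0.052 0.031] [ 0.628 -0.173  0.031] knife [ 0.582 -0.407  0.013] [ 0.38  -0.368  0.012]$[0]: bad value
$[0]: bad value
$[0]: bad value
$[0]: bad value
```

View pics/w1.png

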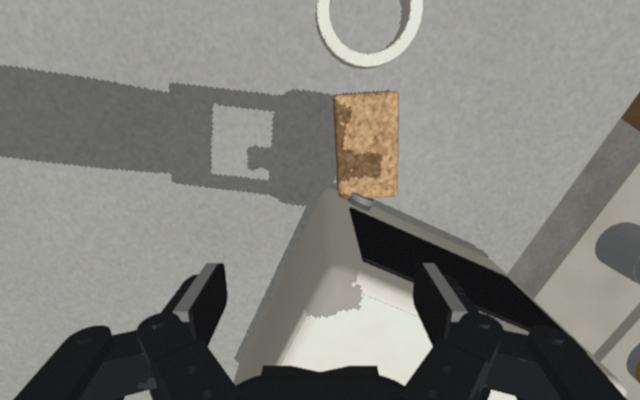

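The wrist picture shows the start pose: the fingers at cols 200 and 440, and the tape at the top. Nothing moved because the rows were refused, so I'll give every key.

```bash
python3 -m creep '[{"tx":-0.35,"ty":0,"tz":0.97,"ax":0,"ay":0,"az":0,"hand":100},{"tx":-0.35,"ty":0,"tz":0.97,"ax":0,"ay":0,"az":0,"hand":100},{"tx":-0.35,"ty":0,"tz":0.97,"ax":0,"ay":0,"az":0,"hand":100},{"tx":-0.35,"ty":0,"tz":0.97,"ax":0,"ay":0,"az":0,"hand":100},{"tx":-0.35,"ty":0,"tz":0.97,"ax":0,"ay":0,"az":0,"hand":100}]' 100
```

```text
time_s: 1.27
tool_pos: [0.3365, -0.4939, 0.2314]
eef_rot: [-1.571, -0.0, -1.137]
contact_force: [-0.2, -0.3, 0.1]
width: 0.0855
```

```bash
python3 -m creep '[{"tx":-0.35,"ty":0,"tz":0.97,"ax":0,"ay":0,"az":0,"hand":100},{"tx":-0.35,"ty":0,"tz":0.97,"ax":0,"ay":0,"az":0,"hand":100},{"tx":-0.35,"ty":0,"tz":0.97,"ax":0,"ay":0,"az":0,"hand":100},{"tx":-0.35,"ty":0,"tz":0.97,"ax":0,"ay":0,"az":0,"hand":100},{"tx":-0.35,"ty":0,"tz":0.97,"ax":0,"ay":0,"az":0,"hand":100}]'
python3 -m creep '[{"tx":-0.35,"ty":0,"tz":0.97,"ax":0,"ay":0,"az":0,"hand":100},{"tx":-0.35,"ty":0,"tz":0.97,"ax":0,"ay":0,"az":0,"hand":100},{"tx":-0.35,"ty":0,"tz":0.97,"ax":0,"ay":0,"az":0,"hand":100},{"tx":0,"ty":0,"tz":0,"ax":0,"ay":0.07,"az":0,"hand":100},{"tx":0,"ty":0,"tz":0,"ax":0,"ay":0.07,"az":0,"hand":100}]'
python3 -m creep '[{"tx":0,"ty":0,"tz":0,"ax":0,"ay":0.07,"az":0,"hand":100},{"tx":0,"ty":0,"tz":0,"ax":0,"ay":0.07,"az":0,"hand":100},{"tx":0,"ty":0,"tz":0,"ax":0,"ay":0.07,"az":0,"hand":100},{"tx":0,"ty":0,"tz":0,"ax":0,"ay":0.07,"az":0,"hand":100},{"tx":0,"ty":0,"tz":0,"ax":0,"ay":0,"az":0,"hand":100}]'
cat > k.py <<'E'
from h import *
import sys
np.set_printoptions(precision=3,suppress=True)
I=manip.camera_info('wrist');im=save('wrist',sys.argv[1])[:,:,::-1]
R0=max(manip.regions_of('knife_grip','wrist'),key=lambda r:r['score'],default=None)
print(R0 and (R0['score'],R0['box']))
hsv=cv2.cvtColor(np.ascontiguousarray(im),cv2.COLOR_BGR2HSV)
w=((hsv[...,1]>110)&(hsv[...,0]<25)&(hsv[...,2]>50)).astype(np.uint8)
n,l,st,ce=cv2.connectedComponentsWithStats(w);k=1+np.argmax(st[1:,4]);ys,xs=np.nonzero(l==k);print(st[k])
P=np.array([onz(I,u,v,.022)[:2] for u,v in zip(xs,ys)])
print(cv2.minAreaRect((P*1000).astype(np.float32)))
c=P.mean(0);V=np.linalg.svd(P-c,full_matrices=False)[2][0];V*=np.sign(V[0]);t=(P-c)@V
print('handle c',c,'yaw',np.arctan2(V[1],V[0]),t.min(),t.max(),'grip',c+V*(t.max()-.035))
E
python3 k.py w2.png
```

```text
time_s: 1.68
tool_pos: [0.41, -0.4213, 0.2314]
eef_rot: [-1.571, -0.0, -1.137]
contact_force: [-0.6, -1.1, 0.5]
width: 0.0855
time_s: 2.1
tool_pos: [0.4541, -0.3775, 0.2314]
eef_rot: [-1.571, -0.0, -1.36]
contact_force: [0.1, 0.2, 0.0]
width: 0.0858
time_s: 2.52
tool_pos: [0.4533, -0.3785, 0.2314]
eef_rot: [-1.571, -0.0, -1.798]
contact_force: [-0.0, 0.3, 0.2]
width: 0.0853
(0.89, [317.2, 138.5, 60.8, 195.3])
[ 311  140   22   93 1794]
((435.3047180175781, -378.01763916015625), (21.988502502441406, 107.20843505859375), 78.2182846069336)
handle c [ 0.438 -0.378] yaw -0.20666224430532262 -0.05586546307900942 0.051324355842681274 grip [ 0.454 -0.382]
```

View pics/w2.png

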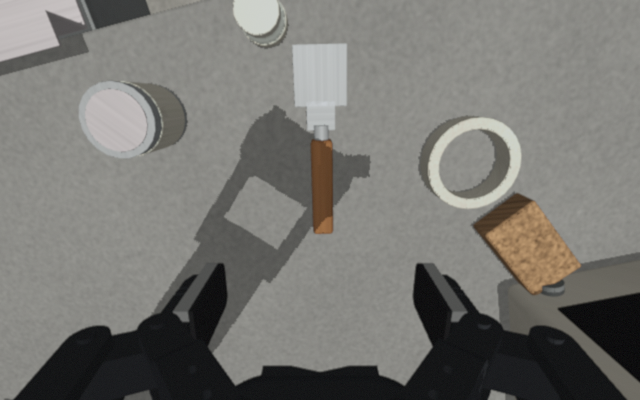

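The picture shows the handle at cols 311–333, rows 140–233, aligned with the tool, and the blade end at row 43. Going down to grip.

```bash
python3 -m creep '[{"tx":0.17,"ty":1,"tz":0,"ax":0,"ay":-0.01,"az":0,"hand":100},{"tx":0,"ty":1,"tz":0,"ax":0,"ay":0,"az":0,"hand":100},{"tx":0,"ty":1,"tz":0,"ax":0,"ay":0,"az":0,"hand":100},{"tx":0,"ty":1,"tz":0,"ax":0,"ay":0,"az":0,"hand":100},{"tx":0,"ty":1,"tz":0,"ax":0,"ay":0,"az":0,"hand":100}]'
python3 -m creep '[{"tx":0,"ty":1,"tz":0,"ax":0,"ay":0,"az":0,"hand":100},{"tx":0,"ty":1,"tz":0,"ax":0,"ay":0,"az":0,"hand":100},{"tx":0,"ty":1,"tz":0,"ax":0,"ay":0,"az":0,"hand":100},{"tx":0,"ty":1,"tz":0,"ax":0,"ay":0,"az":0,"hand":100},{"tx":0,"ty":1,"tz":0,"ax":0,"ay":0,"az":0,"hand":100}]'
python3 -m creep '[{"tx":0,"ty":0.7,"tz":0,"ax":0,"ay":0,"az":0,"hand":100},{"tx":0,"ty":0.6,"tz":0,"ax":0,"ay":0,"az":0,"hand":100},{"tx":0,"ty":0,"tz":0,"ax":0,"ay":0,"az":0,"hand":0},{"tx":0,"ty":0,"tz":0,"ax":0,"ay":0,"az":0,"hand":0},{"tx":0,"ty":0,"tz":0,"ax":0,"ay":0,"az":0,"hand":0}]' 110
python3 -m creep '[{"tx":0,"ty":0,"tz":0,"ax":0,"ay":0,"az":0,"hand":0},{"tx":0,"ty":0,"tz":0,"ax":0,"ay":0,"az":0,"hand":0},{"tx":0,"ty":0,"tz":0,"ax":0,"ay":0,"az":0,"hand":0},{"tx":0,"ty":0,"tz":0,"ax":0,"ay":0,"az":0,"hand":0},{"tx":0,"ty":0,"tz":0,"ax":0,"ay":0,"az":0,"hand":0}]' 110
```

```text
time_s: 3.03
tool_pos: [0.4525, -0.3819, 0.1305]
eef_rot: [-1.57, -0.0, -1.779]
contact_force: [0.4, -0.2, -0.3]
width: 0.0857
time_s: 3.45
tool_pos: [0.4525, -0.3819, 0.0305]
eef_rot: [-1.571, -0.0, -1.778]
contact_force: [-0.2, -0.5, -0.1]
width: 0.0853
time_s: 3.87
tool_pos: [0.4533, -0.3826, 0.0065]
eef_rot: [-1.569, -0.001, -1.781]
contact_force: [-0.4, 0.1, 0.5]
width: 0.0516
time_s: 4.28
tool_pos: [0.4536, -0.383, 0.0072]
eef_rot: [-1.568, -0.002, -1.781]
contact_force: [-0.5, 0.4, 6.5]
width: 0.0212
```

```bash
python3 -m creep '[{"tx":0,"ty":-0.5,"tz":0,"ax":0,"ay":0,"az":0,"hand":0},{"tx":0,"ty":-1,"tz":0,"ax":0,"ay":0,"az":0,"hand":0},{"tx":0,"ty":-1,"tz":0,"ax":0,"ay":0,"az":0,"hand":0},{"tx":0,"ty":-1,"tz":0,"ax":0,"ay":0,"az":0,"hand":0},{"tx":0,"ty":-1,"tz":0,"ax":0,"ay":0,"az":0,"hand":0}]' 110
python3 -m creep '[{"tx":0,"ty":-1,"tz":0,"ax":0,"ay":0,"az":0,"hand":0},{"tx":0,"ty":-0.5,"tz":0,"ax":0,"ay":0,"az":0,"hand":0},{"tx":0,"ty":0,"tz":0,"ax":0,"ay":-0.067,"az":0,"hand":0},{"tx":0,"ty":0,"tz":0,"ax":0,"ay":-0.067,"az":0,"hand":0},{"tx":0,"ty":0,"tz":0,"ax":0,"ay":0,"az":0,"hand":0}]'
python3 -c "
from h import *
save('wrist','w3.png')
print(manip.camera_info('wrist'))"
```

```text
time_s: 4.7
tool_pos: [0.4521, -0.3814, 0.0961]
eef_rot: [-1.572, 0.001, -1.781]
contact_force: [0.3, -0.5, -1.8]
width: 0.0214
time_s: 5.12
tool_pos: [0.4523, -0.3815, 0.1252]
eef_rot: [-1.571, 0.0, -1.569]
contact_force: [-0.2, 0.3, -0.6]
width: 0.0213
{'vfov': 63.3913064884445, 'cx': 319.6431446649595, 'cy': 202.73966434508804, 'origin': array([ 0.53064204, -0.3826859 ,  0.26650169]), 'orientation': array([-3.13627893e-01,  8.85809812e-04, -1.57271987e+00])}
```

View pics/w3.png

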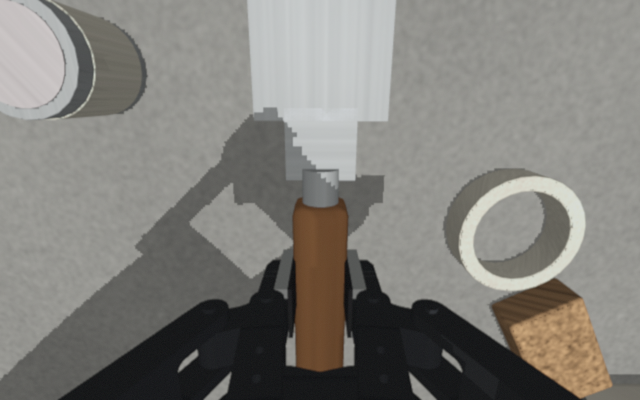

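Knife is held level and straight; tin and tape are clear. Now carrying it in front of the lip.

```bash
python3 -m creep '[{"tx":-0.99,"ty":0,"tz":0,"ax":0,"ay":0,"az":0,"hand":0},{"tx":-0.99,"ty":0,"tz":0,"ax":0,"ay":0,"az":0,"hand":0},{"tx":-0.99,"ty":0,"tz":0,"ax":0,"ay":0,"az":0,"hand":0},{"tx":-0.99,"ty":0,"tz":0,"ax":0,"ay":0,"az":0,"hand":0},{"tx":-0.99,"ty":0,"tz":0,"ax":0,"ay":0,"az":0,"hand":0}]' 110
python3 -m creep '[{"tx":-0.99,"ty":0,"tz":0,"ax":0,"ay":0,"az":0,"hand":0},{"tx":-0.99,"ty":0,"tz":0,"ax":0,"ay":0,"az":0,"hand":0},{"tx":-0.99,"ty":0,"tz":0,"ax":0,"ay":0,"az":0,"hand":0},{"tx":-0.99,"ty":0,"tz":0,"ax":0,"ay":0,"az":0,"hand":0},{"tx":-0.99,"ty":0,"tz":0,"ax":0,"ay":0,"az":0,"hand":0}]'
python3 -m creep '[{"tx":-0.99,"ty":0,"tz":0,"ax":0,"ay":0,"az":0,"hand":0},{"tx":-0.99,"ty":0,"tz":0,"ax":0,"ay":0,"az":0,"hand":0},{"tx":-0.99,"ty":0,"tz":0,"ax":0,"ay":0,"az":0,"hand":0},{"tx":-0.99,"ty":0,"tz":0,"ax":0,"ay":0,"az":0,"hand":0},{"tx":-0.99,"ty":0,"tz":0,"ax":0,"ay":0,"az":0,"hand":0}]'
python3 -m creep '[{"tx":0,"ty":1,"tz":0,"ax":0,"ay":0,"az":0,"hand":0},{"tx":0,"ty":1,"tz":0,"ax":0,"ay":0,"az":0,"hand":0},{"tx":0,"ty":1,"tz":0,"ax":0,"ay":0,"az":0,"hand":0},{"tx":0,"ty":1,"tz":0,"ax":0,"ay":0,"az":0,"hand":0},{"tx":0,"ty":0.5,"tz":0,"ax":0,"ay":0,"az":0,"hand":0}]'
python3 -c "
from h import *
w=save('wrist','w4.png');s=save('side','s4.png')
cv2.imwrite('pics/ws4.png',np.hstack([cv2.resize(w,(400,250)),cv2.resize(s[130:280,240:440],(400,300))[:250]])[:,:,::-1])
print(manip.state()['tool_pos'])"
```

```text
time_s: 5.58
tool_pos: [0.452, -0.2816, 0.1246]
eef_rot: [-1.572, 0.001, -1.574]
contact_force: [-0.4, 0.5, -0.4]
width: 0.021
time_s: 6.0
tool_pos: [0.4519, -0.1826, 0.1247]
eef_rot: [-1.572, 0.001, -1.574]
contact_force: [0.0, -0.4, -0.9]
width: 0.0215
time_s: 6.42
tool_pos: [0.4519, -0.0837, 0.1247]
eef_rot: [-1.572, 0.0, -1.574]
contact_force: [-0.3, -0.2, -0.7]
width: 0.0214
time_s: 6.83
tool_pos: [0.4503, -0.084, 0.0323]
eef_rot: [-1.575, 0.002, -1.573]
contact_force: [0.6, 0.2, -0.7]
width: 0.0213
[ 0.45025071 -0.0840532   0.03284949]
```

View pics/ws4.png

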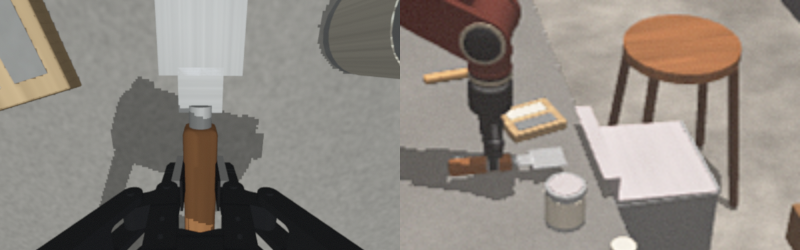

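The knife is in front of the lip, between panel (left) and tin (right), both clear. Next I slide it under.

```bash
python3 -m creep '[{"tx":0,"ty":1,"tz":0,"ax":0,"ay":0,"az":0,"hand":0},{"tx":0,"ty":0,"tz":0.8,"ax":0,"ay":0,"az":0,"hand":0},{"tx":0,"ty":0,"tz":0.8,"ax":0,"ay":0,"az":0,"hand":0},{"tx":0,"ty":0,"tz":0.6,"ax":0,"ay":0,"az":0,"hand":0},{"tx":0,"ty":0,"tz":0.5,"ax":0,"ay":0,"az":0,"hand":0}]' 110
python3 -m creep '[{"tx":0,"ty":0,"tz":0.3,"ax":0,"ay":0,"az":0,"hand":0},{"tx":0,"ty":0,"tz":0.3,"ax":0,"ay":0,"az":0,"hand":0},{"tx":0,"ty":0,"tz":0,"ax":0,"ay":0,"az":0,"hand":0}]'
```

```text
time_s: 7.35
tool_pos: [0.5085, -0.0853, 0.0169]
eef_rot: [-1.568, -0.001, -1.572]
contact_force: [1.2, -0.1, -0.2]
width: 0.0213
time_s: 7.6
tool_pos: [0.5196, -0.085, 0.016]
eef_rot: [-1.57, -0.0, -1.571]
contact_force: [0.7, -0.1, -0.9]
width: 0.0214
```

```bash
python3 -m creep '[{"tx":0,"ty":-0.3,"tz":-0.08,"ax":0,"ay":0,"az":0,"hand":0},{"tx":0,"ty":-0.48,"tz":0.16,"ax":0,"ay":0,"az":0,"hand":0},{"tx":0,"ty":-0.48,"tz":0.16,"ax":0,"ay":0,"az":0,"hand":0},{"tx":0,"ty":-0.48,"tz":0.16,"ax":0,"ay":0,"az":0,"hand":0},{"tx":0,"ty":-0.48,"tz":0.16,"ax":0,"ay":0,"az":0,"hand":0}]' 110
python3 -m creep '[{"tx":0,"ty":-0.43,"tz":0.26,"ax":0,"ay":0,"az":0,"hand":0},{"tx":0,"ty":-0.43,"tz":0.26,"ax":0,"ay":0,"az":0,"hand":0},{"tx":0,"ty":-0.43,"tz":0.26,"ax":0,"ay":0,"az":0,"hand":0},{"tx":0,"ty":-0.43,"tz":0.26,"ax":0,"ay":0,"az":0,"hand":0}]'
python3 -c "
from h import *
s=save('side','s5.png')
cv2.imwrite('pics/s5z.png',cv2.resize(s[90:290,220:460],(720,600),interpolation=cv2.INTER_CUBIC)[:,:,::-1])
print(manip.state()['tool_pos'])"
```

```text
time_s: 8.02
tool_pos: [0.5299, -0.0848, 0.0609]
eef_rot: [-1.57, -0.0, -1.571]
contact_force: [0.2, 0.3, -1.9]
width: 0.0215
time_s: 8.35
tool_pos: [0.5511, -0.0848, 0.095]
eef_rot: [-1.571, -0.0, -1.571]
contact_force: [0.1, -0.5, -2.2]
width: 0.0216
[ 0.55318384 -0.08518643  0.09724687]
```

View pics/s5z.png

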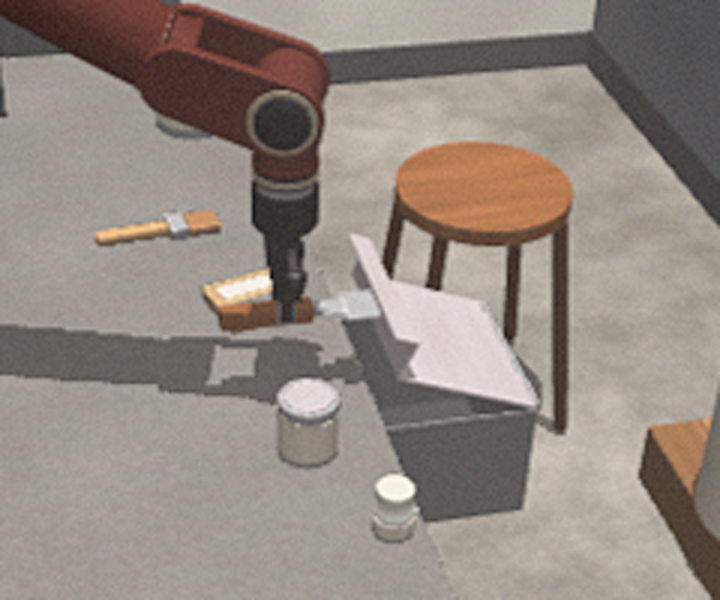

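The cover is rising, with the blade in the lip's corner at about (375,305). I'll carry on along the arc.

```bash
python3 -m creep '[{"tx":0,"ty":-0.38,"tz":0.33,"ax":0,"ay":0,"az":0,"hand":0},{"tx":0,"ty":-0.38,"tz":0.33,"ax":0,"ay":0,"az":0,"hand":0},{"tx":0,"ty":-0.38,"tz":0.33,"ax":0,"ay":0,"az":0,"hand":0},{"tx":0,"ty":-0.38,"tz":0.33,"ax":0,"ay":0,"az":0,"hand":0}]' 110
python3 -m creep '[{"tx":0,"ty":-0.3,"tz":0.4,"ax":0,"ay":0,"az":0,"hand":0},{"tx":0,"ty":-0.3,"tz":0.4,"ax":0,"ay":0,"az":0,"hand":0},{"tx":0,"ty":-0.3,"tz":0.4,"ax":0,"ay":0,"az":0,"hand":0},{"tx":0,"ty":-0.3,"tz":0.4,"ax":0,"ay":0,"az":0,"hand":0}]'
python3 -m creep '[{"tx":0,"ty":-0.21,"tz":0.46,"ax":0,"ay":0,"az":0,"hand":0},{"tx":0,"ty":-0.21,"tz":0.46,"ax":0,"ay":0,"az":0,"hand":0},{"tx":0,"ty":-0.21,"tz":0.46,"ax":0,"ay":0,"az":0,"hand":0},{"tx":0,"ty":-0.21,"tz":0.46,"ax":0,"ay":0,"az":0,"hand":0}]'
python3 -m creep '[{"tx":0,"ty":-0.11,"tz":0.48,"ax":0,"ay":0,"az":0,"hand":0},{"tx":0,"ty":-0.11,"tz":0.48,"ax":0,"ay":0,"az":0,"hand":0},{"tx":0,"ty":-0.11,"tz":0.48,"ax":0,"ay":0,"az":0,"hand":0},{"tx":0,"ty":-0.11,"tz":0.48,"ax":0,"ay":0,"az":0,"hand":0}]'
python3 -m creep '[{"tx":0,"ty":-0.02,"tz":0.5,"ax":0,"ay":0,"az":0,"hand":0},{"tx":0,"ty":-0.02,"tz":0.5,"ax":0,"ay":0,"az":0,"hand":0},{"tx":0,"ty":-0.02,"tz":0.5,"ax":0,"ay":0,"az":0,"hand":0},{"tx":0,"ty":-0.02,"tz":0.5,"ax":0,"ay":0,"az":0,"hand":0},{"tx":0,"ty":0,"tz":0.5,"ax":0,"ay":0,"az":0,"hand":0}]'
python3 -c "
from h import *
s=save('side','s6.png')
cv2.imwrite('pics/s6z.png',cv2.resize(s[90:290,220:460],(720,600),interpolation=cv2.INTER_CUBIC)[:,:,::-1])
print(manip.state()['tool_pos'])"
```

```text
time_s: 8.73
tool_pos: [0.5775, -0.0847, 0.125]
eef_rot: [-1.571, 0.0, -1.57]
contact_force: [0.2, 0.1, -3.3]
width: 0.0213
time_s: 9.07
tool_pos: [0.6097, -0.0848, 0.149]
eef_rot: [-1.571, -0.0, -1.571]
contact_force: [-0.9, 0.3, -2.7]
width: 0.0212
time_s: 9.4
tool_pos: [0.6466, -0.0848, 0.1658]
eef_rot: [-1.571, -0.0, -1.571]
contact_force: [-0.1, -1.4, -2.3]
width: 0.0211
time_s: 9.73
tool_pos: [0.6851, -0.0848, 0.1746]
eef_rot: [-1.57, -0.0, -1.571]
contact_force: [-1.1, 0.1, -2.0]
width: 0.0212
time_s: 10.15
tool_pos: [0.7351, -0.0847, 0.176]
eef_rot: [-1.571, 0.0, -1.571]
contact_force: [-1.5, -0.2, -1.4]
width: 0.0212
[ 0.73653348 -0.08475072  0.17590862]
```

View pics/s6z.png

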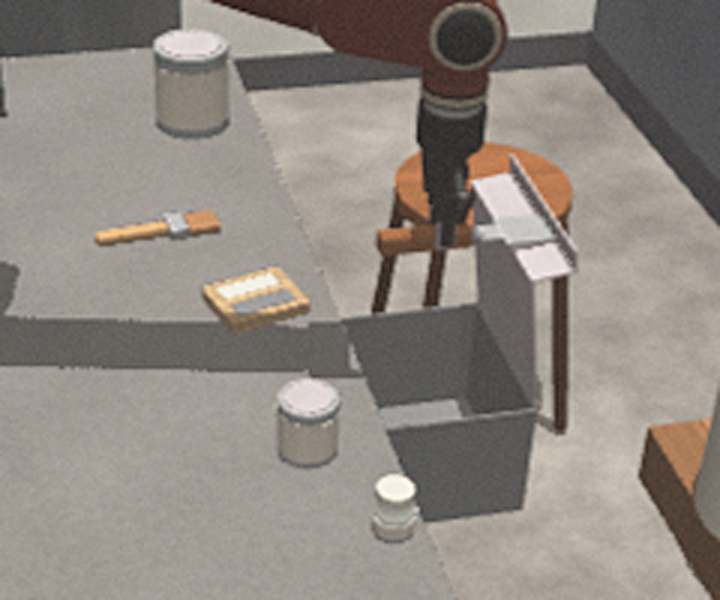

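The cover stands about 1.4 rad open and the bin is clear. I'll back off and lay the knife down at about (0.40, −0.30), clear of the tin and tape.

```bash
python3 -m creep '[{"tx":0,"ty":0,"tz":-0.5,"ax":0,"ay":0,"az":0,"hand":0},{"tx":0,"ty":-0.1,"tz":-0.85,"ax":0,"ay":0,"az":0,"hand":0},{"tx":0,"ty":0,"tz":-1,"ax":0,"ay":0,"az":0,"hand":0},{"tx":0,"ty":0,"tz":-1,"ax":0,"ay":0,"az":0,"hand":0},{"tx":0,"ty":0,"tz":-1,"ax":0,"ay":0,"az":0,"hand":0}]' 110
python3 -m creep '[{"tx":0,"ty":0,"tz":-1,"ax":0,"ay":0,"az":0,"hand":0},{"tx":0.98,"ty":0,"tz":-1,"ax":0,"ay":0,"az":0,"hand":0},{"tx":0.98,"ty":0,"tz":-1,"ax":0,"ay":0,"az":0,"hand":0},{"tx":0.98,"ty":0,"tz":-1,"ax":0,"ay":0,"az":0,"hand":0},{"tx":0.98,"ty":0,"tz":-1,"ax":0,"ay":0,"az":0,"hand":0}]'
python3 -m creep '[{"tx":0.98,"ty":0,"tz":-1,"ax":0,"ay":0,"az":0,"hand":0},{"tx":0.98,"ty":0,"tz":-1,"ax":0,"ay":0,"az":0,"hand":0},{"tx":0.98,"ty":0,"tz":-1,"ax":0,"ay":0,"az":0,"hand":0},{"tx":0.98,"ty":0,"tz":-1,"ax":0,"ay":0,"az":0,"hand":0},{"tx":0.98,"ty":0,"tz":-1,"ax":0,"ay":0,"az":0,"hand":0}]'
python3 -m creep '[{"tx":0.98,"ty":0,"tz":-1,"ax":0,"ay":0,"az":0,"hand":0},{"tx":0.98,"ty":0,"tz":-0.4,"ax":0,"ay":0,"az":0,"hand":0},{"tx":0,"ty":0.9,"tz":0,"ax":0,"ay":0,"az":0,"hand":0},{"tx":0,"ty":1,"tz":0,"ax":0,"ay":0,"az":0,"hand":0},{"tx":0,"ty":1,"tz":0,"ax":0,"ay":0,"az":0,"hand":0}]'
```

```text
time_s: 10.62
tool_pos: [0.6469, -0.0848, 0.1783]
eef_rot: [-1.569, -0.0, -1.57]
contact_force: [0.3, -0.5, -0.9]
width: 0.0215
time_s: 11.03
tool_pos: [0.5468, -0.1639, 0.1786]
eef_rot: [-1.569, -0.001, -1.57]
contact_force: [0.4, -0.7, -1.0]
width: 0.0215
time_s: 11.45
tool_pos: [0.4467, -0.2624, 0.1787]
eef_rot: [-1.569, -0.001, -1.57]
contact_force: [0.2, -0.2, -1.2]
width: 0.021
time_s: 11.87
tool_pos: [0.4198, -0.3019, 0.1207]
eef_rot: [-1.568, -0.003, -1.572]
contact_force: [0.0, 0.3, -1.2]
width: 0.0214
```

```bash
python3 -m creep '[{"tx":0,"ty":1,"tz":-0.5,"ax":0,"ay":0,"az":0,"hand":0},{"tx":0,"ty":1,"tz":-0.5,"ax":0,"ay":0,"az":0,"hand":0},{"tx":0,"ty":1,"tz":0,"ax":0,"ay":0,"az":0,"hand":0},{"tx":0,"ty":1,"tz":0,"ax":0,"ay":0,"az":0,"hand":0},{"tx":0,"ty":0.7,"tz":0,"ax":0,"ay":0,"az":0,"hand":0}]' 110
python3 -m creep '[{"tx":0,"ty":0.4,"tz":0,"ax":0,"ay":0,"az":0,"hand":0},{"tx":0,"ty":0.3,"tz":0,"ax":0,"ay":0,"az":0,"hand":0},{"tx":0,"ty":0.2,"tz":0,"ax":0,"ay":0,"az":0,"hand":0},{"tx":0,"ty":0,"tz":0,"ax":0,"ay":0,"az":0,"hand":0}]'
```

```text
time_s: 12.28
tool_pos: [0.399, -0.3004, 0.0246]
eef_rot: [-1.571, 0.0, -1.571]
contact_force: [0.3, 0.2, -0.1]
width: 0.0216
time_s: 12.62
tool_pos: [0.3993, -0.3006, 0.0078]
eef_rot: [-1.571, -0.0, -1.571]
contact_force: [0.0, 0.3, -0.1]
width: 0.0214
```

```bash
python3 -m creep '[{"tx":0,"ty":0,"tz":0,"ax":0,"ay":0,"az":0,"hand":100},{"tx":0,"ty":0,"tz":0,"ax":0,"ay":0,"az":0,"hand":100},{"tx":0,"ty":0,"tz":0,"ax":0,"ay":0,"az":0,"hand":100},{"tx":0,"ty":0,"tz":0,"ax":0,"ay":0,"az":0,"hand":100},{"tx":0,"ty":0,"tz":0,"ax":0,"ay":0,"az":0,"hand":100}]' 60
python3 -m creep '[{"tx":0,"ty":-0.5,"tz":0,"ax":0,"ay":0,"az":0,"hand":100},{"tx":0,"ty":-1,"tz":0,"ax":0,"ay":0,"az":0,"hand":100},{"tx":0,"ty":-1,"tz":0,"ax":0,"ay":0,"az":0,"hand":100},{"tx":0,"ty":-1,"tz":0,"ax":0,"ay":0,"az":0,"hand":100},{"tx":0,"ty":-1,"tz":0,"ax":0,"ay":0,"az":0,"hand":100}]'
python3 -m creep '[{"tx":0,"ty":-1,"tz":0,"ax":0,"ay":0,"az":0,"hand":40},{"tx":0,"ty":-1,"tz":0,"ax":0,"ay":0,"az":0,"hand":40},{"tx":-1,"ty":-1,"tz":0.4,"ax":0,"ay":0,"az":0,"hand":40},{"tx":-1,"ty":0,"tz":0.4,"ax":0,"ay":0,"az":0,"hand":40},{"tx":-1,"ty":0,"tz":0.4,"ax":0,"ay":0,"az":0,"hand":40}]'
python3 -m creep '[{"tx":-1,"ty":0,"tz":0.4,"ax":0,"ay":0,"az":0,"hand":40},{"tx":-1,"ty":0,"tz":0.4,"ax":0,"ay":0,"az":0,"hand":40},{"tx":-1,"ty":0,"tz":0.4,"ax":0,"ay":0,"az":0,"hand":40},{"tx":-1,"ty":0,"tz":0.4,"ax":0,"ay":0,"az":0,"hand":40},{"tx":-1,"ty":0,"tz":0.4,"ax":0,"ay":0,"az":0,"hand":40}]'
python3 -m creep '[{"tx":-1,"ty":0,"tz":0.4,"ax":0,"ay":0,"az":0,"hand":40},{"tx":-1,"ty":0,"tz":0.4,"ax":0,"ay":0,"az":0,"hand":40},{"tx":-1,"ty":0,"tz":0.4,"ax":0,"ay":0,"az":0,"hand":40},{"tx":-1,"ty":0,"tz":0.4,"ax":0,"ay":0,"az":0,"hand":40},{"tx":-1,"ty":0,"tz":0.4,"ax":0,"ay":0,"az":0,"hand":40}]'
python3 -m creep '[{"tx":0,"ty":0,"tz":0,"ax":0,"ay":0,"az":0,"hand":40}]'
cat > p.py <<'E'
from h import *
import sys
np.set_printoptions(precision=3,suppress=True)
def panel(cam):
    I=manip.camera_info(cam);save(cam,sys.argv[1]+cam+'.png')
    for r in manip.regions_of('panel_center',cam)[:1]:
        ys,xs=np.nonzero(r['region']);P=np.array([onz(I,u,v,.018)[:2] for u,v in zip(xs,ys)])
        q=cv2.minAreaRect((P*1000).astype(np.float32));print(cam,round(r['score'],2),np.round(r['box']),q,cv2.boxPoints(q).round().tolist())
panel('wrist')
try: panel('top')
except Exception as e: print(e)
s=manip.state();print(s['tool_pos'],s['joint_pos'])
E
python3 p.py a
```

```text
time_s: 13.03
tool_pos: [0.3994, -0.3007, 0.0082]
eef_rot: [-1.57, -0.001, -1.571]
contact_force: [-0.4, 0.0, 0.1]
width: 0.0804
time_s: 13.45
tool_pos: [0.3991, -0.3005, 0.0995]
eef_rot: [-1.57, -0.0, -1.57]
contact_force: [-0.1, 0.1, -0.2]
width: 0.0855
time_s: 13.87
tool_pos: [0.4243, -0.2408, 0.1609]
eef_rot: [-1.567, -0.003, -1.572]
contact_force: [-0.2, -0.0, -0.3]
width: 0.0342
time_s: 14.28
tool_pos: [0.4634, -0.1394, 0.1587]
eef_rot: [-1.57, -0.0, -1.571]
contact_force: [0.2, 0.8, 0.2]
width: 0.034
time_s: 14.7
tool_pos: [0.5034, -0.0393, 0.1587]
eef_rot: [-1.57, -0.0, -1.57]
contact_force: [-0.6, -0.8, -0.1]
width: 0.0345
time_s: 14.78
tool_pos: [0.5039, -0.0378, 0.1587]
eef_rot: [-1.569, 0.001, -1.567]
contact_force: [-0.4, -0.3, 0.3]
width: 0.0343
wrist 0.58 [188. 131. 147. 151.] ((550.4859008789062, 70.5810775756836), (109.0236587524414, 93.1142349243164), 15.859013557434082) [[485.0, 100.0], [511.0, 11.0], [616.0, 41.0], [590.0, 130.0]]
top 0.81 [310. 217.  27.  38.] ((547.87353515625, 75.2952651977539), (115.2498550415039, 93.9195785522461), 16.665231704711914) [[479.0, 104.0], [506.0, 14.0], [617.0, 47.0], [590.0, 137.0]]
[ 0.503 -0.041  0.158] [-0.229 -0.184  1.963 -0.     1.362  1.342]
```

```bash
python3 -m creep '[{"tx":-1,"ty":0,"tz":0.1,"ax":0,"ay":0,"az":0,"hand":40},{"tx":-1,"ty":0,"tz":0.1,"ax":0,"ay":0,"az":0,"hand":40},{"tx":-1,"ty":0,"tz":0.1,"ax":0,"ay":0,"az":0,"hand":40},{"tx":-1,"ty":0,"tz":0.1,"ax":0,"ay":0,"az":0,"hand":40},{"tx":-1,"ty":0,"tz":0.1,"ax":0,"ay":0,"az":0,"hand":40}]'
python3 -m creep '[{"tx":-1,"ty":0,"tz":0.1,"ax":0,"ay":0,"az":0,"hand":40},{"tx":-1,"ty":0,"tz":0.1,"ax":0,"ay":0,"az":0,"hand":40},{"tx":-1,"ty":0,"tz":0.1,"ax":0,"ay":0,"az":0,"hand":40},{"tx":-1,"ty":0,"tz":0.1,"ax":0,"ay":0,"az":0,"hand":40},{"tx":-1,"ty":0,"tz":0.1,"ax":0,"ay":0,"az":0,"hand":40}]'
python3 -m creep '[{"tx":0,"ty":0,"tz":0,"ax":0,"ay":-0.0735,"az":0,"hand":40},{"tx":0,"ty":0,"tz":0,"ax":0,"ay":-0.0735,"az":0,"hand":40},{"tx":0,"ty":0,"tz":0,"ax":0,"ay":-0.0735,"az":0,"hand":40},{"tx":0,"ty":0,"tz":0,"ax":0,"ay":-0.0735,"az":0,"hand":40},{"tx":0,"ty":0,"tz":0,"ax":0,"ay":-0.0735,"az":0,"hand":40}]'
python3 -m creep '[{"tx":0,"ty":0,"tz":0,"ax":0,"ay":-0.0735,"az":0,"hand":40},{"tx":0,"ty":0,"tz":0,"ax":0,"ay":-0.0735,"az":0,"hand":40},{"tx":0,"ty":0,"tz":0,"ax":0,"ay":-0.0735,"az":0,"hand":40},{"tx":0,"ty":0,"tz":0,"ax":0,"ay":-0.0735,"az":0,"hand":40},{"tx":0,"ty":0,"tz":0,"ax":0,"ay":-0.0735,"az":0,"hand":40}]'
python3 -m creep '[{"tx":0,"ty":0,"tz":0,"ax":0,"ay":-0.0735,"az":0,"hand":40},{"tx":0,"ty":0,"tz":0,"ax":0,"ay":-0.0735,"az":0,"hand":40},{"tx":0,"ty":0,"tz":0,"ax":0,"ay":-0.0735,"az":0,"hand":40},{"tx":0,"ty":0,"tz":0,"ax":0,"ay":-0.0735,"az":0,"hand":40},{"tx":0,"ty":0,"tz":0,"ax":0,"ay":-0.0735,"az":0,"hand":40}]'
python3 -m creep '[{"tx":0,"ty":0,"tz":0,"ax":0,"ay":-0.0735,"az":0,"hand":40},{"tx":0,"ty":0,"tz":0,"ax":0,"ay":0,"az":0,"hand":40}]'
```

```text
time_s: 15.4
tool_pos: [0.513, 0.0593, 0.1579]
eef_rot: [-1.571, -0.0, -1.572]
contact_force: [1.0, 0.0, -0.5]
width: 0.0339
time_s: 15.82
tool_pos: [0.5231, 0.1594, 0.1579]
eef_rot: [-1.571, -0.0, -1.572]
contact_force: [0.7, 0.1, -0.0]
width: 0.0341
time_s: 16.23
tool_pos: [0.5231, 0.1585, 0.1579]
eef_rot: [-1.571, -0.0, -0.989]
contact_force: [-0.6, 0.0, -0.2]
width: 0.0336
time_s: 16.65
tool_pos: [0.5231, 0.1584, 0.1579]
eef_rot: [-1.571, -0.0, -0.412]
contact_force: [0.1, -0.8, -0.4]
width: 0.0345
time_s: 17.07
tool_pos: [0.5231, 0.1584, 0.1578]
eef_rot: [-1.571, 0.0, 0.165]
contact_force: [-0.1, 0.2, 0.2]
width: 0.0342
time_s: 17.23
tool_pos: [0.5231, 0.1585, 0.1578]
eef_rot: [-1.571, 0.0, 0.277]
contact_force: [0.0, -0.7, 0.0]
width: 0.0346
```

```bash
python3 -m creep '[{"tx":0,"ty":1,"tz":0,"ax":0,"ay":0,"az":0,"hand":40},{"tx":0,"ty":1,"tz":0,"ax":0,"ay":0,"az":0,"hand":40},{"tx":0,"ty":1,"tz":0,"ax":0,"ay":0,"az":0,"hand":40},{"tx":0,"ty":1,"tz":0,"ax":0,"ay":0,"az":0,"hand":40},{"tx":0,"ty":1,"tz":0,"ax":0,"ay":0,"az":0,"hand":40}]'
python3 -m creep '[{"tx":0,"ty":1,"tz":0,"ax":0,"ay":0,"az":0,"hand":40},{"tx":0,"ty":1,"tz":0,"ax":0,"ay":0,"az":0,"hand":40},{"tx":0,"ty":0.3,"tz":0,"ax":0,"ay":0,"az":0,"hand":40},{"tx":0,"ty":0.2,"tz":0,"ax":0,"ay":0,"az":0,"hand":40},{"tx":0,"ty":0,"tz":0,"ax":0,"ay":0,"az":0,"hand":40}]'
python3 -m creep '[{"tx":0,"ty":0,"tz":-0.6,"ax":0,"ay":0,"az":0,"hand":40},{"tx":0,"ty":0,"tz":-0.6,"ax":0,"ay":0,"az":0,"hand":40},{"tx":0,"ty":0,"tz":-0.5,"ax":0,"ay":0,"az":0,"hand":40},{"tx":0,"ty":0,"tz":-0.5,"ax":0,"ay":0,"az":0,"hand":40},{"tx":0,"ty":0,"tz":-0.5,"ax":0,"ay":0,"az":0,"hand":40}]'
python3 -m creep '[{"tx":0,"ty":0,"tz":-0.5,"ax":0,"ay":0,"az":0,"hand":40},{"tx":0,"ty":0,"tz":-0.5,"ax":0,"ay":0,"az":0,"hand":40},{"tx":0,"ty":0,"tz":-0.5,"ax":0,"ay":0,"az":0,"hand":40},{"tx":0,"ty":0,"tz":-0.5,"ax":0,"ay":0,"az":0,"hand":40},{"tx":0,"ty":0,"tz":-0.5,"ax":0,"ay":0,"az":0,"hand":40}]'
python3 p.py b
```

```text
time_s: 17.65
tool_pos: [0.5232, 0.1588, 0.0571]
eef_rot: [-1.571, -0.0, 0.272]
contact_force: [-0.6, 0.1, -0.3]
width: 0.0342
time_s: 18.07
tool_pos: [0.5228, 0.1591, 0.0074]
eef_rot: [-1.571, 0.001, 0.275]
contact_force: [-1.3, -0.4, 0.2]
width: 0.0339
time_s: 18.48
tool_pos: [0.5387, 0.1064, 0.0086]
eef_rot: [-1.571, -0.001, 0.276]
contact_force: [-0.5, 0.4, 0.3]
width: 0.0341
time_s: 18.9
tool_pos: [0.5516, 0.0586, 0.0076]
eef_rot: [-1.571, 0.0, 0.277]
contact_force: [-0.4, 1.0, -0.3]
width: 0.0344
wrist 0.84 [323. 339. 224. 122.] ((562.7017822265625, 22.74526596069336), (108.43864440917969, 72.30706024169922), 15.765190124511719) [[501.0, 43.0], [520.0, -27.0], [625.0, 3.0], [605.0, 72.0]]
top 0.88 [335. 213.  27.  33.] ((554.062255859375, -23.79241943359375), (78.60809326171875, 112.239501953125), 56.25812911987305) [[486.0, -25.0], [579.0, -88.0], [623.0, -22.0], [529.0, 40.0]]
[0.551 0.059 0.008] [-0.027  0.136  1.928  0.     1.077 -0.303]
```

```bash
python3 -m creep '[{"tx":0,"ty":0,"tz":-0.5,"ax":0,"ay":0,"az":0,"hand":40},{"tx":0,"ty":0,"tz":-0.5,"ax":0,"ay":0,"az":0,"hand":40},{"tx":0,"ty":0,"tz":-0.5,"ax":0,"ay":0,"az":0,"hand":40},{"tx":0,"ty":0,"tz":-0.5,"ax":0,"ay":0,"az":0,"hand":40},{"tx":0,"ty":0,"tz":-0.5,"ax":0,"ay":0,"az":0,"hand":40}]'
python3 -m creep '[{"tx":0,"ty":0,"tz":-0.5,"ax":0,"ay":0,"az":0,"hand":40},{"tx":0,"ty":0,"tz":-0.5,"ax":0,"ay":0,"az":0,"hand":40},{"tx":0,"ty":0,"tz":-0.4,"ax":0,"ay":0,"az":0,"hand":40},{"tx":0,"ty":0,"tz":0,"ax":0,"ay":0,"az":0,"hand":40},{"tx":0,"ty":0,"tz":0.5,"ax":0,"ay":0,"az":0,"hand":40}]'
python3 -m creep '[{"tx":0,"ty":0,"tz":1,"ax":0,"ay":0,"az":0,"hand":40},{"tx":0,"ty":-1,"tz":1,"ax":0,"ay":0,"az":0,"hand":40},{"tx":0,"ty":-1,"tz":0,"ax":0,"ay":0,"az":0,"hand":40},{"tx":0,"ty":-1,"tz":0,"ax":0,"ay":0,"az":0,"hand":40},{"tx":0,"ty":-1,"tz":0,"ax":0,"ay":0,"az":0,"hand":40}]'
python3 -m creep '[{"tx":0,"ty":-1,"tz":0,"ax":0,"ay":0,"az":0,"hand":40},{"tx":0,"ty":-1,"tz":0,"ax":0,"ay":0,"az":0,"hand":40},{"tx":0,"ty":-1,"tz":0,"ax":0,"ay":0,"az":0,"hand":40},{"tx":0,"ty":0,"tz":0,"ax":0,"ay":0.0735,"az":0,"hand":40},{"tx":0,"ty":0,"tz":0,"ax":0,"ay":0.0735,"az":0,"hand":40}]'
python3 -m creep '[{"tx":0,"ty":0,"tz":0,"ax":0,"ay":0.0735,"az":0,"hand":40},{"tx":0,"ty":0,"tz":0,"ax":0,"ay":0.0735,"az":0,"hand":40},{"tx":0,"ty":0,"tz":0,"ax":0,"ay":0.0735,"az":0,"hand":40},{"tx":0,"ty":0,"tz":0,"ax":0,"ay":0.0735,"az":0,"hand":40},{"tx":0,"ty":0,"tz":0,"ax":0,"ay":0.0735,"az":0,"hand":40}]'
python3 -m creep '[{"tx":0,"ty":0,"tz":0,"ax":0,"ay":0.0735,"az":0,"hand":40},{"tx":0,"ty":0,"tz":0,"ax":0,"ay":0.0735,"az":0,"hand":40},{"tx":0,"ty":0,"tz":0,"ax":0,"ay":0.0735,"az":0,"hand":40},{"tx":0,"ty":0,"tz":0,"ax":0,"ay":0.0735,"az":0,"hand":40},{"tx":0,"ty":0,"tz":0,"ax":0,"ay":0.0735,"az":0,"hand":40}]'
python3 -m creep '[{"tx":0,"ty":0,"tz":-1,"ax":0,"ay":0.0735,"az":0,"hand":40},{"tx":0,"ty":0,"tz":-1,"ax":0,"ay":0.044,"az":0,"hand":40},{"tx":0,"ty":0,"tz":-1,"ax":0,"ay":0,"az":0,"hand":40},{"tx":0,"ty":0,"tz":-1,"ax":0,"ay":0,"az":0,"hand":40},{"tx":0,"ty":0,"tz":0,"ax":0,"ay":0,"az":0,"hand":40}]'
python3 p.py c
```

```text
time_s: 19.52
tool_pos: [0.5653, 0.0103, 0.0077]
eef_rot: [-1.571, 0.0, 0.276]
contact_force: [-0.9, 0.6, -0.6]
width: 0.034
time_s: 19.93
tool_pos: [0.5707, -0.0073, 0.008]
eef_rot: [-1.571, -0.001, 0.274]
contact_force: [-0.2, 0.3, 0.6]
width: 0.0338
time_s: 20.35
tool_pos: [0.5582, 0.0342, 0.0883]
eef_rot: [-1.57, 0.001, 0.279]
contact_force: [0.2, 0.1, 0.5]
width: 0.0343
time_s: 20.77
tool_pos: [0.5598, 0.0338, 0.1499]
eef_rot: [-1.571, -0.004, 0.041]
contact_force: [0.3, -0.1, -1.4]
width: 0.0338
time_s: 21.18
tool_pos: [0.5585, 0.0338, 0.1475]
eef_rot: [-1.571, 0.001, -0.536]
contact_force: [0.2, -0.3, 0.1]
width: 0.034
time_s: 21.6
tool_pos: [0.5584, 0.0338, 0.1475]
eef_rot: [-1.571, 0.001, -1.113]
contact_force: [0.6, 0.1, 0.4]
width: 0.0343
time_s: 22.02
tool_pos: [0.4809, 0.0066, 0.1467]
eef_rot: [-1.573, 0.001, -1.293]
contact_force: [0.0, 0.1, -0.5]
width: 0.0344
wrist 0.8 [455.  88. 133. 153.] ((588.9205322265625, -70.58130645751953), (109.20795440673828, 93.28138732910156), 15.898348808288574) [[524.0, -41.0], [549.0, -130.0], [654.0, -100.0], [629.0, -11.0]]
top 0.97 [349. 203.  30.  33.] ((588.0752563476562, -71.50531005859375), (112.96630859375, 90.18065643310547), 16.087112426757812) [[521.0, -44.0], [546.0, -130.0], [655.0, -99.0], [630.0, -13.0]]
[0.484 0.007 0.148] [-0.14  -0.227  2.017  0.     1.351  1.152]
```

```bash
python3 -m creep '[{"tx":1,"ty":0,"tz":-0.19,"ax":0,"ay":0,"az":0,"hand":40},{"tx":1,"ty":0,"tz":-0.19,"ax":0,"ay":0,"az":0,"hand":40},{"tx":1,"ty":0,"tz":-0.19,"ax":0,"ay":0,"az":0,"hand":40},{"tx":1,"ty":0,"tz":-0.19,"ax":0,"ay":0,"az":0,"hand":40},{"tx":1,"ty":0,"tz":-0.19,"ax":0,"ay":0,"az":0,"hand":40}]'
python3 -m creep '[{"tx":0.2,"ty":1,"tz":0,"ax":0,"ay":0,"az":0,"hand":40},{"tx":0,"ty":1,"tz":0,"ax":0,"ay":0,"az":0,"hand":40},{"tx":0,"ty":1,"tz":0,"ax":0,"ay":0,"az":0,"hand":40},{"tx":0,"ty":1,"tz":0,"ax":0,"ay":0,"az":0,"hand":40},{"tx":0,"ty":1,"tz":0,"ax":0,"ay":0,"az":0,"hand":40}]'
python3 -m creep '[{"tx":0,"ty":1,"tz":0,"ax":0,"ay":0,"az":0,"hand":40},{"tx":0,"ty":0.7,"tz":0,"ax":0,"ay":0,"az":0,"hand":40},{"tx":0,"ty":0.2,"tz":0,"ax":0,"ay":0,"az":0,"hand":40},{"tx":0,"ty":0,"tz":0,"ax":0,"ay":0,"az":0,"hand":40}]'
python3 -m creep '[{"tx":0,"ty":0,"tz":0.6,"ax":0,"ay":0,"az":0,"hand":40},{"tx":0,"ty":0,"tz":0.6,"ax":0,"ay":0,"az":0,"hand":40},{"tx":0,"ty":0,"tz":0.5,"ax":0,"ay":0,"az":0,"hand":40},{"tx":0,"ty":0,"tz":0.5,"ax":0,"ay":0,"az":0,"hand":40},{"tx":0,"ty":0,"tz":0.5,"ax":0,"ay":0,"az":0,"hand":40}]'
```

```text
time_s: 22.63
tool_pos: [0.4939, -0.0961, 0.1478]
eef_rot: [-1.57, 0.0, -1.293]
contact_force: [-0.3, -0.3, -0.0]
width: 0.0344
time_s: 23.05
tool_pos: [0.495, -0.0992, 0.0469]
eef_rot: [-1.57, -0.0, -1.293]
contact_force: [0.2, 0.1, 0.3]
width: 0.0344
time_s: 23.38
tool_pos: [0.4935, -0.0987, 0.0083]
eef_rot: [-1.573, 0.002, -1.293]
contact_force: [-0.2, 0.3, -0.2]
width: 0.0341
time_s: 23.8
tool_pos: [0.5475, -0.0844, 0.0106]
eef_rot: [-1.57, -0.001, -1.293]
contact_force: [-1.3, -0.3, 0.9]
width: 0.0344
```

```bash
python3 -m creep '[{"tx":0,"ty":0.1,"tz":0.5,"ax":0,"ay":0,"az":0,"hand":40},{"tx":0,"ty":0,"tz":0.5,"ax":0,"ay":0,"az":0,"hand":40},{"tx":0,"ty":0,"tz":0.5,"ax":0,"ay":0,"az":0,"hand":40},{"tx":0,"ty":0,"tz":0.5,"ax":0,"ay":0,"az":0,"hand":40},{"tx":0,"ty":0,"tz":0.5,"ax":0,"ay":0,"az":0,"hand":40}]'
python3 -m creep '[{"tx":0,"ty":0,"tz":0.6,"ax":0,"ay":0,"az":0,"hand":40},{"tx":0,"ty":0,"tz":0.6,"ax":0,"ay":0,"az":0,"hand":40},{"tx":0,"ty":0,"tz":0.6,"ax":0,"ay":0,"az":0,"hand":40},{"tx":0,"ty":0,"tz":0.6,"ax":0,"ay":0,"az":0,"hand":40},{"tx":0,"ty":0,"tz":0.6,"ax":0,"ay":0,"az":0,"hand":40}]'
python3 -m creep '[{"tx":0,"ty":0,"tz":0.6,"ax":0,"ay":0,"az":0,"hand":40},{"tx":0,"ty":0,"tz":0.3,"ax":0,"ay":0,"az":0,"hand":40},{"tx":0,"ty":0,"tz":0,"ax":0,"ay":0,"az":0,"hand":40},{"tx":0,"ty":0,"tz":0,"ax":0,"ay":0,"az":0,"hand":40}]'
python3 -m creep '[{"tx":0,"ty":0,"tz":-1,"ax":0,"ay":0,"az":0,"hand":40},{"tx":0,"ty":-1,"tz":-1,"ax":0,"ay":0,"az":0,"hand":40},{"tx":0,"ty":-1,"tz":-1,"ax":0,"ay":0,"az":0,"hand":40},{"tx":0,"ty":-1,"tz":-1,"ax":0,"ay":0,"az":0,"hand":40},{"tx":0,"ty":-1,"tz":-1,"ax":0,"ay":0,"az":0,"hand":40}]'
python3 -m creep '[{"tx":0,"ty":-1,"tz":-1,"ax":0,"ay":0,"az":0,"hand":40},{"tx":0,"ty":-1,"tz":-1,"ax":0,"ay":0,"az":0,"hand":40},{"tx":0,"ty":-1,"tz":-1,"ax":0,"ay":0,"az":0,"hand":40},{"tx":0,"ty":-1,"tz":-1,"ax":0,"ay":0,"az":0,"hand":40},{"tx":0,"ty":0,"tz":0,"ax":0,"ay":0,"az":0,"hand":40}]'
python3 - <<'E'
from h import *
t=save('top','t9.png');s=save('side','s9.png')
a=cv2.resize(t[120:280,230:486],(480,300),interpolation=cv2.INTER_CUBIC);b=cv2.resize(s[90:330,220:460],(300,300),interpolation=cv2.INTER_CUBIC)
cv2.imwrite('pics/ts9.png',np.hstack([a,b])[:,:,::-1])
E
```

```text
time_s: 24.22
tool_pos: [0.595, -0.0705, 0.0076]
eef_rot: [-1.571, 0.0, -1.293]
contact_force: [-0.7, 0.0, 0.6]
width: 0.0338
time_s: 24.63
tool_pos: [0.653, -0.054, 0.0076]
eef_rot: [-1.57, -0.0, -1.293]
contact_force: [0.0, 1.6, -0.5]
width: 0.0341
time_s: 24.97
tool_pos: [0.6692, -0.0493, 0.0075]
eef_rot: [-1.571, 0.0, -1.293]
contact_force: [-0.4, 1.3, -0.2]
width: 0.0343
time_s: 25.38
tool_pos: [0.5711, -0.077, 0.088]
eef_rot: [-1.572, 0.001, -1.294]
contact_force: [-0.8, 0.0, 0.9]
width: 0.0337
time_s: 25.8
tool_pos: [0.4954, -0.1001, 0.1721]
eef_rot: [-1.566, -0.004, -1.295]
contact_force: [0.6, -0.4, 1.8]
width: 0.0342
```

View pics/ts9.png

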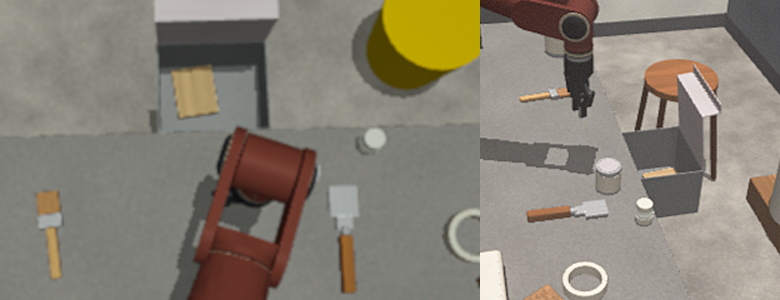

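The panel lies in the bin (at about (195,90) in the left half), the cover is upright and the knife lies flat on the counter. The tin, jar, brush and tape are in place, and the gripper is free.

```bash
python3 -m creep '[{"tx":0,"ty":0,"tz":0,"ax":0,"ay":0,"az":0,"hand":40},{"tx":0,"ty":0,"tz":0,"ax":0,"ay":0,"az":0,"hand":40}]'; python3 -c "
from rig import manip
print(manip.hand_in())"
```

```text
time_s: 26.07
tool_pos: [0.4955, -0.0983, 0.1662]
eef_rot: [-1.573, 0.002, -1.293]
contact_force: [0.2, -0.2, 0.6]
width: 0.034
the job is handed in; nothing more can be done
None
```

The job is done and handed in at about 26 s, and no verdict was reported. I levered the cover up to roughly 1.4 rad with the knife and laid the knife on the counter near (0.40, −0.30). I then pushed the panel sideways and over the edge into the bin with the fingers.

In the last top and side pictures:
- The panel lies flat inside the bin, the cover stands open and the knife lies on the counter.
- The small tin, brush, jar and tape look to be where they were. I did not measure their positions again. The large tin was outside the top crop and only partly visible in the side view.
- The gripper is in free air and the contact force is under 1 N.

Three things went less cleanly:
- **Refused moves:** the first four were turned down for missing keys, and nothing moved.
- **Estimates and detector:** the cover angle is judged by eye and from the knife's path. The detector gave a wrong panel pose in the top view while the arm hid it, so I used the wrist view there.
- **Handle width:** the gripper read 21 mm across the handle instead of 24 mm, but the grip held.

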